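Make up two baking kits

TASK

Make up the two baking kits for the class from the stock in the middle of the table: stand the metal shaker, the wooden dough stamp and the square cutter on the tray with three compartments, and the round cutter and the small jar on the tray with two. Give each thing a compartment of its own, upright and in the middle of it, any order within a tray. Leave the large jar and the egg cup standing where they are.

Things in the scene. Friction and masses are not known exactly. Their poses are not given: they have to be found in the camera images.
- tray3: Shallow wooden tray with three equal compartments in a row, 280 x 96 mm; rim and dividers stand 10 mm above the table, wall thickness 4 mm, floor 3 mm thick, each compartment 88 x 88 mm inside. It is fixed to the table. Origin: centre of the underside, at table height; x along the row of compartments, y across, z up. Compartment centres at x = -92, 0 and +92 mm, y = 0.
- tray2: Shallow wooden tray with two equal compartments in a row, 188 x 96 mm; rim and dividers stand 10 mm above the table, wall thickness 4 mm, floor 3 mm thick, each compartment 88 x 88 mm inside. It is fixed to the table. Origin: centre of the underside, at table height; x along the row of compartments, y across, z up. Compartment centres at x = -46 and +46 mm, y = 0.
- shaker_mid (a point): Steel shaker: a plain upright cylinder 48 mm in diameter, 70 mm tall, with a domed top (above 56 mm) with six small dark holes. The point is its centre, half-way up; z points up. It starts standing upright on the table.
- stamp_mid (a point): Turned wooden dough stamp, 68 mm tall: round foot 56 mm across and 16 mm thick, tapering to a straight neck 22 mm in diameter from 27 to 48 mm above the foot's underside, then a knob 30 mm across on top. Grip it by the neck. The point is its centre, half-way up; z points up. It starts standing upright on the table.
- square_cutter_mid (a point): Deep square biscuit cutter of sheet steel, open at top and bottom: a square tube 48 x 48 mm outside, 60 mm tall, walls 2.5 mm; its x and y axes are square to its sides. Grip it across two opposite sides. The point is its centre, half-way up; z points up. It starts standing upright on the table, turned up to 35 degrees either way.
- round_cutter_mid (a point): Deep round biscuit cutter of sheet steel, open at top and bottom: a tube 50 mm in outside diameter, 60 mm tall, walls about 3 mm. The point is its centre, half-way up; z points up. It starts standing upright on the table.
- small_jar_mid (a point): Small white ceramic jar with a flat cork lid fixed in it: cylinder 36 mm in diameter, 60 mm tall. The point is its centre, half-way up; z points up. It starts standing upright on the table.
- large_jar_mid (a point): Large white ceramic jar with a flat cork lid: cylinder 58 mm in diameter, 70 mm tall. Not part of any kit; stays where it is. The point is its centre, half-way up; z points up. It starts standing upright on the table.
- egg_cup_mid (a point): White ceramic egg cup on a waisted foot, 49 mm across the rim, 66 mm tall. Not part of any kit; stays where it is. The point is its centre, half-way up; z points up. It starts standing upright on the table.
Not all that is in view belongs to the job. Leave any purple look-alike of the tray2 alone. What is shaped like the part that bears small_jar_mid but purple is not meant.

How it is judged:
At the end, for the whole second after the job is handed in: Shaker, stamp, square cutter on the three-compartment tray; round cutter, small jar on the other: each on the tray floor (4 mm), upright (0.1 rad), within 15 mm in x and y of the centre of its own compartment, at rest. Large jar and egg cup upright within 20 mm of their starts ((x of shaker_mid in the frame of tray3 between -0.107 and -0.077 m or x of shaker_mid in the frame of tray3 between -0.015 and 0.015 m or x of shaker_mid in the frame of tray3 between 0.077 and 0.107 m) and y of shaker_mid in the frame of tray3 between -0.015 and 0.015 m and z of shaker_mid in the frame of tray3 between 0.034 and 0.042 m and angle between each of shaker_mid, stamp_mid, square_cutter_mid, round_cutter_mid, small_jar_mid, large_jar_mid, egg_cup_mid's own z axis and vertical below 0.1 rad and linear speed of each of shaker, stamp, square_cutter, round_cutter, small_jar below 0.02 m/s and (x of stamp_mid in the frame of tray3 between -0.107 and -0.077 m or x of stamp_mid in the frame of tray3 between -0.015 and 0.015 m or x of stamp_mid in the frame of tray3 between 0.077 and 0.107 m) and y of stamp_mid in the frame of tray3 between -0.015 and 0.015 m and z of stamp_mid in the frame of tray3 between 0.033 and 0.041 m and (x of square_cutter_mid in the frame of tray3 between -0.107 and -0.077 m or x of square_cutter_mid in the frame of tray3 between -0.015 and 0.015 m or x of square_cutter_mid in the frame of tray3 between 0.077 and 0.107 m) and y of square_cutter_mid in the frame of tray3 between -0.015 and 0.015 m and z of square_cutter_mid in the frame of tray3 between 0.029 and 0.037 m and (x of round_cutter_mid in the frame of tray2 between -0.061 and -0.031 m or x of round_cutter_mid in the frame of tray2 between 0.031 and 0.061 m) and y of round_cutter_mid in the frame of tray2 between -0.015 and 0.015 m and z of round_cutter_mid in the frame of tray2 between 0.029 and 0.037 m and (x of small_jar_mid in the frame of tray2 between -0.061 and -0.031 m or x of small_jar_mid in the frame of tray2 between 0.031 and 0.061 m) and y of small_jar_mid in the frame of tray2 between -0.015 and 0.015 m and z of small_jar_mid in the frame of tray2 between 0.029 and 0.037 m and distance of each of large_jar_mid, egg_cup_mid from where it was at the start of the episode below 0.02 m and horizontal distance between round_cutter_mid and small_jar_mid above 0.05 m); the robot touches nothing.
It fails at once if the large jar is moved more than 20 mm (distance of large_jar_mid from where it was at the start of the episode above 0.02 m).
It fails at once if the egg cup is moved more than 20 mm (distance of egg_cup_mid from where it was at the start of the episode above 0.02 m).
It also fails if it takes over 131 s, if anything falls off the work surface, if the arm or the gripper's body presses on something with over 40 N, if the wrist force passes 120 N, or if a joint passes its speed limit or range.

ROBOT

A 6-joint arm with a two-finger parallel gripper is mounted at the origin on the work surface. World frame = base frame: x ahead of the robot, y to its left, z up, the work surface at z = 0. Lengths are in m, angles in rad, forces in N, time in s.
With the tool pointing down it reaches from about 0.35 to 0.85 m from the base axis. Payload 8.1 kg.
Tool frame: the origin (TCP) lies at the centre of the arm's flange, where the gripper is bolted on; the fingertips stand 186 mm ahead of it and the grasp point (between the pads) lies 167 mm ahead of it; z points along the fingers, y is the line along which they close (so a half turn about z gives the same grasp; the last joint's range is limited). The gripper opens to 93 mm and grips with 3 to 60 N. Pads are 15 mm wide; open, the fingers measure 128 mm over their backs; the gripper's body (75 mm by 188 mm) begins 65 mm behind the grasp point.
Start: joints at [-1.237, 0.13, 1.488, -0, 1.523, -0.085], TCP at [0.244, -0.548, 0.405] pointing down, gripper open.
Joint ranges: [-2.96, 2.96], [-0.89, 2.26], [0.02, 2.5], [-1.34, 4.48], [0, 2.73], [-2.66, 2.66]. Speed limits (rad/s): [2.39, 2.39, 2.79, 3.14, 3.14, 3.14].

INTERFACE

Orientations are given as a rotation vector (axis times angle).
In Python, from plant import read_state, read_camera, camera_params, robot gives the robot as it stands.
- The arm moves only by the tool carry_out, never from a script. Its argument "targets" is a list of rows, each an object of numbers: "hand": the opening in per cent of the stroke, from 0 (shut) to 100 (fully open); "x", "y", "z": the shift along the tool's x, y, z in m; "ax", "ay", "az": the turn, a rotation vector about the tool's x, y, z in rad. In form: [{"hand": .., "x": .., "y": .., "z": .., "ax": .., "ay": .., "az": ..}, ...]. A call has 1 to 8 rows; each row is the pose to reach, as a shift and turn from the pose commanded when the call began, along the tool's axes at that moment; what a row does not reach only later rows make up. A row lasts 1/8 s, in which the tool goes at most 62.5 mm and 10.7 degrees, less where a joint would pass 70% of its speed; a pose out of reach is approached as far as the arm can. A call with a gripper value outside its range is refused whole. The fingers move at their own pace and stop on an object; "newtons" is the grip in N (left out, the last holds). Time passes only in rows, so rows that repeat a pose let the fingers close. It gives the time, the measured TCP pose, the force, the opening and the grip force at its end, in the units of the state.
- read_state(): the state, without advancing time (a new reading comes with each control period).
- read_camera(name): name is "scene" or "side" or "wrist"; returns (picture, depth): 480x640x3 uint8, blue, green, red; 480x640 float32, m along the optical axis (not along the pixel's ray), 0 where there is no reading.
- camera_params(name): a dict with "fx", "fy", "cx", "cy" (pixels), "position" and "rotation" of the camera in the world. Camera axes: x right, y up, looking along -z (the intrinsics and any distortion apply to the point x, -y, -z); pixel columns grow to the right and rows downward; lengths in m; the calibration is good to about 2 mm. A picture is of the moment at which its call begins: read the wrist's pose just before it. camera_params takes no time and is no camera call; for the wrist camera it gives the pose at the moment of the call.
- robot.close_job(): hands the job in; it is judged then, once.
The state is a dict: "t": time; "q": joint angles; "dq": joint speeds; "joint_torque": joint torques, N m; "tool_pos": TCP position; "orientation": TCP orientation; "force": force on the tool from outside, world axes, zero at the start; "wrist_torque": the same for the moment, N m; "opening": finger opening in m; "gripper_force": force on a finger pad.
Only numpy, scipy, OpenCV 4.12 (cv2) and the standard library are available. Lean on these libraries where they do the work, as an engineer would, in place of code of your own. Each camera call takes 0.05 s, during which the arm holds its last target. There are 200 camera calls.

## Working session

There is one attempt and no reset: what is moved stays moved. The work goes in short steps, Python scripts to look and compute and a tool call to move; the robot and the scene stay as the last step left them, time stands still between calls to the robot, and variables do not carry over. Pictures are saved under pics/ and viewed, at most 14 in all, crops included, and the job is handed in when it is done.

Besides the shell and the picture viewer there is one more tool, called after "Emit:" by a JSON object that holds its "op" and its "data". carry_out: Moves the arm, as the interface text tells. Its arguments: {"type":"object","properties":{"targets":{"type":"array","items":{"type":"object","properties":{"hand":{"type":"number"},"x":{"type":"number"},"y":{"type":"number"},"z":{"type":"number"},"ax":{"type":"number"},"ay":{"type":"number"},"az":{"type":"number"}}}},"newtons":{"type":"number"}},"required":["targets"]}

```bash
mkdir -p pics; ls
python3 - <<'E'
from plant import *
import cv2,numpy as np
s=read_state(); print(s)
for n in("scene","side"):
    im,d=read_camera(n); cv2.imwrite(f"pics/{n}0.png",im); np.save(f"{n}0.npy",d); p=camera_params(n); print(n,p)
E
```

```text
pics
{'t': 0.0, 'q': array([-1.23741105e+00,  1.31164685e-01,  1.48927944e+00, -1.02888644e-05,
        1.52299706e+00, -8.53989386e-02]), 'dq': array([-0.00044015,  0.00041583,  0.00107737, -0.00122459,  0.00015436,
        0.00020093]), 'joint_torque': array([-1.16387178e-03, -5.59848368e+01, -4.91754198e+01,  7.70422281e-02,
        3.57594341e-02, -1.64083012e-04]), 'tool_pos': array([ 0.2439339 , -0.5479244 ,  0.40368494]), 'orientation': array([-3.07117906e+00, -6.52647910e-01,  3.74913139e-04]), 'force': array([ 0.15667842, -0.05246786, -0.19329136]), 'wrist_torque': array([-0.04532284, -0.0152084 ,  0.0380894 ]), 'gripper_force': 0.0, 'opening': 0.09273895229590683}
scene {'fx': 515.3070742220484, 'fy': 515.3070742220484, 'cx': 323.34320066055784, 'cy': 245.35481674563167, 'position': array([ 1.08306854, -0.25538189,  1.1176015 ]), 'rotation': array([0.48288714, 0.33593359, 1.13414049])}
side {'fx': 612.7992946153719, 'fy': 612.7992946153719, 'cx': 318.6767382415692, 'cy': 232.95651006688794, 'position': array([0.11146949, 0.71268697, 0.88104526]), 'rotation': array([ 0.25553398, -0.99835008, -2.5167311 ])}
```

View pics/scene0.png

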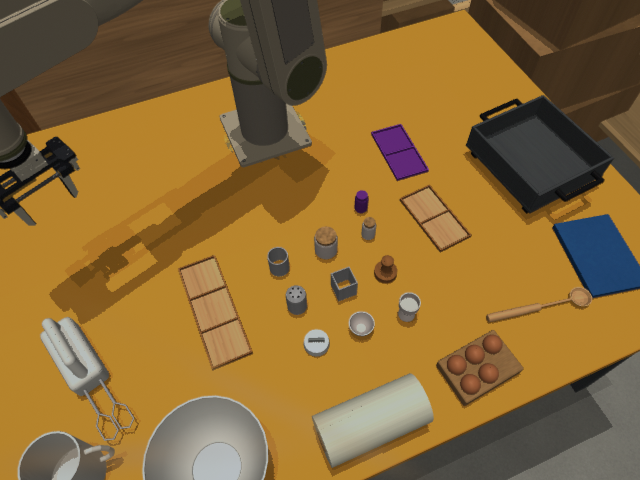

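View pics/side0.png

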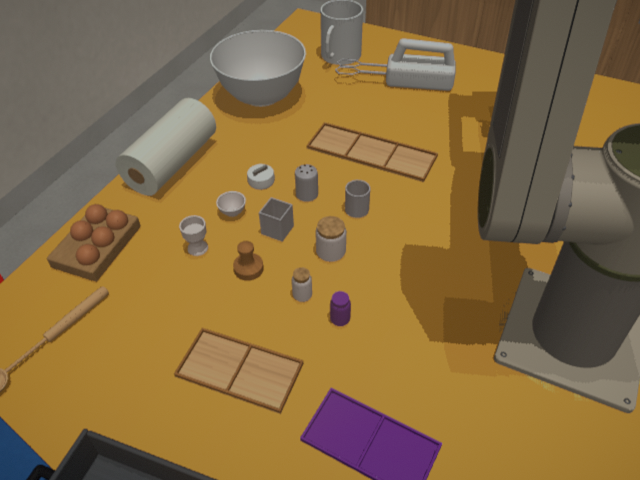

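The scene picture shows tray3 near (215,312), tray2 near (434,217) and their purple look-alikes at (400,152) and (361,201). The stock:
- shaker (297,298), round cutter (278,261), square cutter (344,284)
- stamp (386,270), small jar (369,228), large jar (326,242), egg cup (409,306)
- also a bowl (361,324) and a timer (316,342)

Next I'll fit the positions from depth.

```bash
cat > h.py <<'E'
from plant import *
import cv2,numpy as np
from scipy.spatial.transform import Rotation as R
def cloud(n,d,p=None):
    p=p or camera_params(n); v,u=np.mgrid[:480,:640]
    c=np.stack([(u-p['cx'])/p['fx']*d,-(v-p['cy'])/p['fy']*d,-d],-1)
    return c@R.from_rotvec(p['rotation']).as_matrix().T+p['position']
def proj(n,P,p=None):
    p=p or camera_params(n); c=(np.asarray(P,float)-p['position'])@R.from_rotvec(p['rotation']).as_matrix()
    return np.stack([p['cx']+p['fx']*c[...,0]/-c[...,2],p['cy']-p['fy']*c[...,1]/-c[...,2]],-1)
def raypt(n,uv,z,p=None):
    p=p or camera_params(n); u,v=np.asarray(uv,float).T
    r=np.stack([(u-p['cx'])/p['fx'],-(v-p['cy'])/p['fy'],-np.ones_like(u)],-1)@R.from_rotvec(p['rotation']).as_matrix().T
    return p['position']+r*((z-p['position'][2])/r[:,2])[:,None]
E
python3 - <<'E'
from h import *
px=dict(shaker=(297,298),round=(278,261),big=(326,242),small=(369,228),square=(344,284),stamp=(386,270),egg=(409,306),purp=(361,201),bowl=(361,324),timer=(316,342))
C=[cloud(n,np.load(n+'0.npy')) for n in('scene','side')]
for k,z in(('tray3',(215,312)),('tray2',(434,217))): print(k,C[0][z[1],z[0]])
A=np.concatenate([c.reshape(-1,3) for c in C])
for k,uv in px.items():
    g=raypt('scene',[uv],0.03)[0]
    for it in range(3):
        m=(np.hypot(*(A[:,:2]-g[:2]).T)<.045)&(A[:,2]>.02)&(A[:,2]<.12); q=A[m]
        (cx,cy),(w,h),an=cv2.minAreaRect(q[:,:2].astype(np.float32)); lo=np.percentile(q,3,0);hi=np.percentile(q,97,0); g=(lo+hi)/2
    out=[np.round(g[:2],4),np.round(hi-lo,3)]
    for i in(0,1):
        B=C[i].reshape(-1,3); mm=(np.hypot(*(B[:,:2]-g[:2]).T)<.045)&(B[:,2]>.02); out.append((mm.sum(),np.round((np.percentile(B[mm],3,0)+np.percentile(B[mm],97,0))/2,3)[:2]))
    print(k,*out,'rect',round(cx,4),round(cy,4),round(w,3),round(h,3),round(an,1))
# enlarged crops
im=cv2.imread('pics/scene0.png'); cv2.imwrite('pics/c1.png',cv2.resize(im[170:370,170:480],None,fx=2.58,fy=2.58,interpolation=cv2.INTER_CUBIC))
E
```

```text
tray3 [ 0.51105688 -0.3055802   0.00810445]
tray2 [0.47700843 0.30059614 0.00730951]
shaker [ 0.5691 -0.1191] [0.045 0.045 0.05 ] (np.int64(448), array([ 0.573, -0.123])) (np.int64(625), array([ 0.566, -0.114])) rect 0.5699 -0.1195 0.047 0.051 42.2
round [ 0.4553 -0.1222] [0.047 0.049 0.039] (np.int64(373), array([ 0.456, -0.125])) (np.int64(697), array([ 0.455, -0.122])) rect 0.4554 -0.1222 0.051 0.054 1.2
big [0.454  0.0045] [0.054 0.054 0.05 ] (np.int64(586), array([0.458, 0.   ])) (np.int64(1040), array([0.451, 0.008])) rect 0.4546 0.0039 0.056 0.061 27.2
small [0.454  0.1214] [0.032 0.034 0.041] (np.int64(232), array([0.457, 0.118])) (np.int64(493), array([0.453, 0.125])) rect 0.4547 0.1218 0.035 0.04 29.3
square [ 0.5741 -0.0015] [0.048 0.05  0.041] (np.int64(461), array([ 0.574, -0.003])) (np.int64(910), array([ 0.574, -0.001])) rect 0.5753 -0.0014 0.054 0.054 0.2
stamp [0.5734 0.1116] [0.036 0.037 0.05 ] (np.int64(268), array([0.576, 0.108])) (np.int64(516), array([0.572, 0.114])) rect 0.5736 0.1114 0.051 0.053 47.8
egg [0.6904 0.108 ] [0.045 0.045 0.028] (np.int64(406), array([0.691, 0.106])) (np.int64(613), array([0.69 , 0.109])) rect 0.69 0.1083 0.049 0.052 43.8
purp [0.3708 0.1404] [0.033 0.034 0.04 ] (np.int64(225), array([0.374, 0.137])) (np.int64(523), array([0.369, 0.143])) rect 0.3712 0.1389 0.035 0.039 26.7
bowl [ 0.6816 -0.0059] [0.055 0.054 0.015] (np.int64(215), array([ 0.681, -0.007])) (np.int64(332), array([ 0.682, -0.006])) rect 0.6825 -0.0057 0.06 0.06 22.7
timer [ 0.6772 -0.1148] [0.049 0.05  0.017] (np.int64(479), array([ 0.678, -0.117])) (np.int64(407), array([ 0.677, -0.112])) rect 0.6774 -0.1145 0.056 0.061 4.7
```

View pics/c1.png

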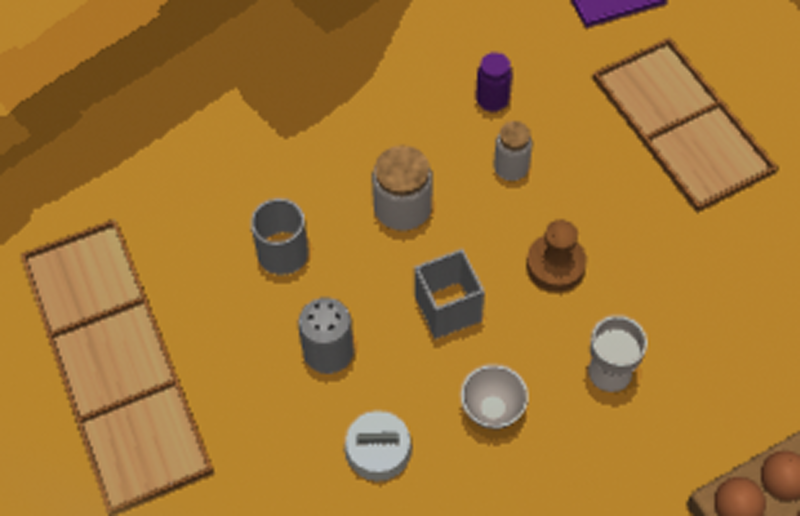

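The crop shows the tray3 corners at (23,257), (116,222), (213,470), (111,514) and the tray2 corners at (595,76), (670,41), (777,169), (699,210). The square cutter's top corners are near (415,267), (463,252), (484,292), (436,307).

Run:
```python
from h import *
f=lambda l:np.array(l)/2.58+170-.3
for k,l,z in(('tray3',[(23,257),(116,222),(213,470),(111,514)],.01),('tray2',[(595,76),(670,41),(777,169),(699,210)],.01),('sq',[(415,267),(463,252),(484,292),(436,307)],.06)):
    P=raypt('scene',f(l),z)[:,:2]; e=np.diff(np.vstack([P,P[:1]]),axis=0)
    print(k,P.mean(0).round(4),np.linalg.norm(e,axis=1).round(3),np.degrees(np.arctan2(e[:,1],e[:,0])).round(1))
s=read_state();print(R.from_rotvec(s['orientation']).as_matrix().round(4)); print(camera_params('wrist'))
C=np.concatenate([cloud(n,np.load(n+'0.npy')).reshape(-1,3) for n in('scene','side')])
for c,l in(((.511,-.3056),.15),((.477,.3006),.11)):
    m=(np.hypot(*(C[:,:2]-c).T)<l)&(C[:,2]>.0055)&(C[:,2]<.014); print(cv2.minAreaRect(C[m,:2].astype(np.float32)),m.sum())
```

```text
tray3 [ 0.5026 -0.3058] [0.093 0.276 0.093 0.277] [  91.3    1.1  -88.3 -178.9]
tray2 [0.4789 0.3013] [0.094 0.184 0.095 0.185] [  95.7    5.6  -83.5 -174.6]
sq [ 0.5737 -0.0024] [0.046 0.045 0.046 0.045] [  86.2    0.3  -94.2 -178.7]
[[ 9.136e-01  4.067e-01 -5.000e-04]
 [ 4.067e-01 -9.136e-01  1.600e-03]
 [ 1.000e-04 -1.600e-03 -1.000e+00]]
{'fx': 429.2178028685525, 'fy': 429.2178028685525, 'cx': 323.6056768928225, 'cy': 235.74087271226938, 'position': array([ 0.30542829, -0.52104694,  0.38346434]), 'rotation': array([-0.21963891,  0.14438645, -1.14607385])}
((0.5065844058990479, -0.30906906723976135), (0.2827180325984955, 0.2898799479007721), 44.2354736328125) 3116
((0.4737206697463989, 0.30200207233428955), (0.19602806866168976, 0.2095259577035904), 4.154277324676514) 2754
```

Both depth and corner measurements agree, so I'm moving over the shaker with the tool yaw squared to the world axes.

Emit:
{"op": "carry_out", "data": {"targets": [{"x": 0.471,"y": -0.26,"z": 0.06,"az": 0.419,"hand": 100},{"x": 0.471,"y": -0.26,"z": 0.06,"az": 0.419,"hand": 100},{"x": 0.471,"y": -0.26,"z": 0.06,"az": 0.419,"hand": 100},{"x": 0.471,"y": -0.26,"z": 0.06,"az": 0.419,"hand": 100},{"x": 0.471,"y": -0.26,"z": 0.06,"az": 0.419,"hand": 100},{"x": 0.471,"y": -0.26,"z": 0.06,"az": 0.419,"hand": 100},{"x": 0.471,"y": -0.26,"z": 0.06,"az": 0.419,"hand": 100},{"x": 0.471,"y": -0.26,"z": 0.06,"az": 0.419,"hand": 100}], "newtons": 20}}

```text
schema error: expected keys hand, x, y, z, ax, ay, az
```

Emit:
{"op": "carry_out", "data": {"targets": [{"z": 0.0,"hand": 100},{"z": 0,"hand": 100},{"z": 0,"hand": 100},{"z": 0,"hand": 100}]}}

```text
schema error: expected keys hand, x, y, z, ax, ay, az
```

Run:
```python
from h import *
s=read_state();p=camera_params('wrist');im,d=read_camera('wrist')
print(s['t'],s['tool_pos'],R.from_rotvec(s['orientation']).as_matrix().round(4).tolist(),s['q'])
cv2.imwrite('pics/w1.png',im)
C=cloud('wrist',d,p).reshape(-1,3)
for k,g,r in(('shaker',(.569,-.119),.04),('round',(.455,-.122),.04),('square',(.574,-.0015),.05),('timer',(.677,-.115),.04)):
    m=(np.hypot(*(C[:,:2]-g).T)<r)&(C[:,2]>.02)&(C[:,2]<.08);q=C[m]
    if m.sum()>50: print(k,m.sum(),np.percentile(q,2,0).round(4),np.percentile(q,98,0).round(4))
```

```text
0.1 [ 0.24395581 -0.54793978  0.40379012] [[0.9136, 0.4067, -0.0005], [0.4067, -0.9136, 0.0016], [0.0001, -0.0016, -1.0]] [-1.23738663e+00  1.31081274e-01  1.48917872e+00 -4.62393630e-06
  1.52298735e+00 -8.53921843e-02]
```

All seven keys are required in every row.

Emit:
{"op": "carry_out", "data": {"targets": [{"hand": 100,"x": 0.471,"y": -0.26,"z": 0.06,"ax": 0,"ay": 0,"az": 0.419},{"hand": 100,"x": 0.471,"y": -0.26,"z": 0.06,"ax": 0,"ay": 0,"az": 0.419},{"hand": 100,"x": 0.471,"y": -0.26,"z": 0.06,"ax": 0,"ay": 0,"az": 0.419},{"hand": 100,"x": 0.471,"y": -0.26,"z": 0.06,"ax": 0,"ay": 0,"az": 0.419},{"hand": 100,"x": 0.471,"y": -0.26,"z": 0.06,"ax": 0,"ay": 0,"az": 0.419},{"hand": 100,"x": 0.471,"y": -0.26,"z": 0.06,"ax": 0,"ay": 0,"az": 0.419},{"hand": 100,"x": 0.471,"y": -0.26,"z": 0.06,"ax": 0,"ay": 0,"az": 0.419},{"hand": 100,"x": 0.471,"y": -0.26,"z": 0.06,"ax": 0,"ay": 0,"az": 0.419}], "newtons": 20}}

```text
t: 1.15
tool_pos: [0.5426, -0.1527, 0.3494]
orientation: [3.141, -0.0, 0.0]
force: [0.8, -1.6, 0.3]
opening: 0.0928
gripper_force: 0.0
```

```bash
cat > look.py <<'E'
from h import *
import sys
s=read_state();p=camera_params('wrist');im,d=read_camera('wrist')
print(s['t'],s['tool_pos'].round(4),R.from_rotvec(s['orientation']).as_matrix().round(4).tolist(),s['q'].round(3),s['opening'])
cv2.imwrite('pics/w%d.png'%(s['t']*10),im)
C=cloud('wrist',d,p).reshape(-1,3)
for k,g,r in(('shaker',(.569,-.119),.04),('round',(.455,-.122),.04),('square',(.574,-.0015),.05),('timer',(.677,-.115),.04),('stamp',(.573,.111),.04),('small',(.454,.121),.04)):
    m=(np.hypot(*(C[:,:2]-g).T)<r)&(C[:,2]>.02)&(C[:,2]<.08);q=C[m]
    if m.sum()>50: print(k,m.sum(),np.percentile(q,2,0).round(4),np.percentile(q,98,0).round(4))
E
python3 look.py
```

```text
1.15 [ 0.5426 -0.1527  0.3494] [[1.0, -0.0002, 0.0], [-0.0002, -1.0, -0.0001], [0.0, 0.0001, -1.0]] [-0.365  0.065  1.66  -0.     1.417  1.206] 0.09280719973930902
shaker 4558 [ 0.5491 -0.1432  0.0335] [ 0.591  -0.1014  0.0704]
round 1653 [ 0.4599 -0.1469  0.021 ] [ 0.4794 -0.1027  0.0603]
square 5985 [ 0.55   -0.0269  0.0212] [0.5973 0.0206 0.0605]
timer 4935 [ 0.6506 -0.1422  0.022 ] [ 0.6885 -0.091   0.0362]
```

Emit:
{"op": "carry_out", "data": {"targets": [{"hand": 100,"x": 0.027,"y": -0.032,"z": 0.02,"ax": 0,"ay": 0,"az": 0},{"hand": 100,"x": 0.027,"y": -0.032,"z": 0.08,"ax": 0,"ay": 0,"az": 0},{"hand": 100,"x": 0.027,"y": -0.032,"z": 0.13,"ax": 0,"ay": 0,"az": 0},{"hand": 100,"x": 0.027,"y": -0.032,"z": 0.146,"ax": 0,"ay": 0,"az": 0},{"hand": 100,"x": 0.027,"y": -0.032,"z": 0.146,"ax": 0,"ay": 0,"az": 0},{"hand": 100,"x": 0.027,"y": -0.032,"z": 0.146,"ax": 0,"ay": 0,"az": 0}], "newtons": 20}}

```text
t: 1.95
tool_pos: [0.57, -0.1232, 0.2064]
orientation: [3.14, -0.001, 0.006]
force: [0.6, -0.4, 1.3]
opening: 0.0927
gripper_force: 0.0
```

Emit:
{"op": "carry_out", "data": {"targets": [{"hand": 0,"x": 0,"y": 0,"z": 0,"ax": 0,"ay": 0,"az": 0},{"hand": 0,"x": 0,"y": 0,"z": 0,"ax": 0,"ay": 0,"az": 0},{"hand": 0,"x": 0,"y": 0,"z": 0,"ax": 0,"ay": 0,"az": 0},{"hand": 0,"x": 0,"y": 0,"z": 0,"ax": 0,"ay": 0,"az": 0},{"hand": 0,"x": 0,"y": 0,"z": 0,"ax": 0,"ay": 0,"az": 0},{"hand": 0,"x": 0,"y": 0,"z": 0,"ax": 0,"ay": 0,"az": 0},{"hand": 0,"x": 0,"y": 0,"z": 0,"ax": 0,"ay": 0,"az": 0}], "newtons": 20}}

```text
t: 2.82
tool_pos: [0.5687, -0.1225, 0.2037]
orientation: [-3.141, 0.0, 0.0]
force: [0.2, 2.0, 0.6]
opening: 0.0472
gripper_force: 20.0
```

Emit:
{"op": "carry_out", "data": {"targets": [{"hand": 0,"x": 0,"y": 0,"z": -0.04,"ax": 0,"ay": 0,"az": 0},{"hand": 0,"x": 0.01,"y": 0.05,"z": -0.06,"ax": 0,"ay": 0,"az": 0},{"hand": 0,"x": 0.02,"y": 0.1,"z": -0.06,"ax": 0,"ay": 0,"az": 0},{"hand": 0,"x": 0.026,"y": 0.15,"z": -0.06,"ax": 0,"ay": 0,"az": 0},{"hand": 0,"x": 0.026,"y": 0.182,"z": -0.06,"ax": 0,"ay": 0,"az": 0},{"hand": 0,"x": 0.026,"y": 0.182,"z": -0.04,"ax": 0,"ay": 0,"az": 0},{"hand": 0,"x": 0.026,"y": 0.182,"z": -0.02,"ax": 0,"ay": 0,"az": 0},{"hand": 0,"x": 0.026,"y": 0.182,"z": -0.01,"ax": 0,"ay": 0,"az": 0}], "newtons": 20}}

```text
t: 3.82
tool_pos: [0.5938, -0.3028, 0.2104]
orientation: [-3.139, -0.002, 0.006]
force: [-0.6, 0.3, -1.7]
opening: 0.0473
gripper_force: 20.0
```

```bash
python3 look.py
python3 - <<'E'
from h import *
im,d=read_camera('scene'); cv2.imwrite('pics/s1.png',cv2.resize(im[200:400,150:350],None,fx=3,fy=3))
E
```

```text
3.825 [ 0.5938 -0.3028  0.2104] [[1.0, 0.001, -0.0038], [0.001, -1.0, 0.0026], [-0.0038, -0.0026, -1.0]] [-0.549  0.466  1.451  0.     1.229  1.021] 0.047284347799369186
```

View pics/s1.png

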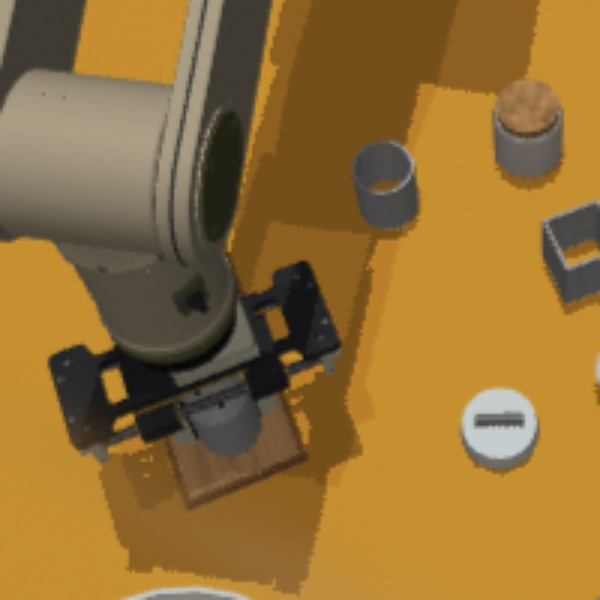

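The shaker hangs over tray3's end compartment, near (235,430) in the crop. Now I'll lower it and release.

Emit:
{"op": "carry_out", "data": {"targets": [{"hand": 0,"x": 0,"y": 0,"z": 0.004,"ax": 0,"ay": 0,"az": 0},{"hand": 0,"x": 0,"y": 0,"z": 0.0065,"ax": 0,"ay": 0,"az": 0},{"hand": 0,"x": 0,"y": 0,"z": 0.0065,"ax": 0,"ay": 0,"az": 0},{"hand": 0,"x": 0,"y": 0,"z": 0.0065,"ax": 0,"ay": 0,"az": 0}], "newtons": 20}}

```text
t: 4.42
tool_pos: [0.5948, -0.3047, 0.2077]
orientation: [3.141, -0.0, 0.001]
force: [0.4, 0.3, -2.6]
opening: 0.0475
gripper_force: 20.0
```

Emit:
{"op": "carry_out", "data": {"targets": [{"hand": 80,"x": 0,"y": 0,"z": 0,"ax": 0,"ay": 0,"az": 0},{"hand": 80,"x": 0,"y": 0,"z": 0,"ax": 0,"ay": 0,"az": 0},{"hand": 80,"x": 0,"y": 0,"z": 0,"ax": 0,"ay": 0,"az": 0},{"hand": 90,"x": 0,"y": 0,"z": 0,"ax": 0,"ay": 0,"az": 0},{"hand": 90,"x": 0,"y": 0,"z": -0.03,"ax": 0,"ay": 0,"az": 0},{"hand": 90,"x": 0,"y": 0,"z": -0.08,"ax": 0,"ay": 0,"az": 0},{"hand": 100,"x": 0,"y": 0,"z": -0.12,"ax": 0,"ay": 0,"az": 0}]}}

```text
t: 5.3
tool_pos: [0.5948, -0.3047, 0.3292]
orientation: [3.141, -0.0, 0.001]
force: [0.0, 0.1, 0.2]
opening: 0.0896
gripper_force: 0.0
```

Emit:
{"op": "carry_out", "data": {"targets": [{"hand": 100,"x": -0.005,"y": -0.06,"z": 0,"ax": 0,"ay": 0,"az": 0},{"hand": 100,"x": -0.01,"y": -0.12,"z": 0,"ax": 0,"ay": 0,"az": 0},{"hand": 100,"x": -0.015,"y": -0.18,"z": 0,"ax": 0,"ay": 0,"az": 0},{"hand": 100,"x": -0.02,"y": -0.24,"z": 0,"ax": 0,"ay": 0,"az": 0},{"hand": 100,"x": -0.021,"y": -0.302,"z": 0,"ax": 0,"ay": 0,"az": 0},{"hand": 100,"x": -0.021,"y": -0.302,"z": 0.02,"ax": 0,"ay": 0,"az": 0},{"hand": 100,"x": -0.021,"y": -0.302,"z": 0.03,"ax": 0,"ay": 0,"az": 0},{"hand": 100,"x": -0.021,"y": -0.302,"z": 0.03,"ax": 0,"ay": 0,"az": 0}]}}

```text
t: 6.3
tool_pos: [0.5733, -0.0039, 0.2956]
orientation: [3.142, -0.003, -0.004]
force: [-0.2, -0.8, -0.2]
opening: 0.0932
gripper_force: 0.0
```

```bash
python3 look.py
python3 - <<'E'
from h import *
im,d=read_camera('scene'); cv2.imwrite('pics/s2.png',cv2.resize(im[160:400,150:470],None,fx=2.5,fy=2.5))
E
```

```text
6.3 [ 0.5733 -0.0039  0.2956] [[1.0, -0.0018, -0.0029], [-0.0018, -1.0, -0.0001], [-0.0029, 0.0001, -1.0]] [-0.096  0.138  1.683 -0.     1.323  1.477] 0.09316736673041728
round 1393 [ 0.4329 -0.128   0.0206] [ 0.4732 -0.0986  0.0599]
square 5334 [ 0.5499 -0.0258  0.0214] [0.5974 0.021  0.0606]
timer 9051 [ 0.6514 -0.141   0.0218] [ 0.7016 -0.0899  0.0361]
stamp 4711 [0.5588 0.0949 0.0202] [0.5878 0.1225 0.0685]
small 1046 [0.4434 0.1027 0.0217] [0.4629 0.114  0.0603]
```

View pics/s2.png

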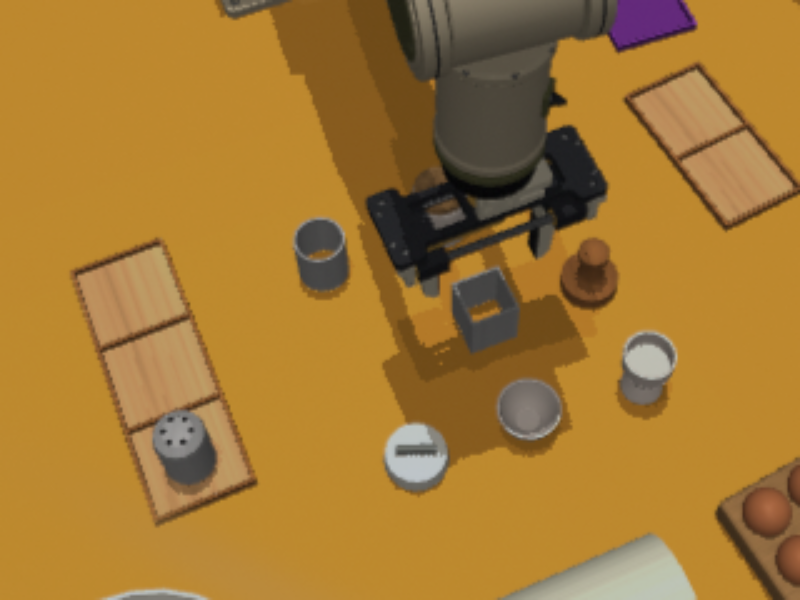

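The shaker stands centred in its compartment: base near (190,462), compartment centre near (191,458). The gripper is above the square cutter, so I'll descend and grip.

Emit:
{"op": "carry_out", "data": {"targets": [{"hand": 100,"x": 0,"y": 0,"z": 0.05,"ax": 0,"ay": 0,"az": 0},{"hand": 100,"x": 0,"y": 0,"z": 0.08,"ax": 0,"ay": 0,"az": 0},{"hand": 100,"x": 0,"y": 0,"z": 0.094,"ax": 0,"ay": 0,"az": 0},{"hand": 100,"x": 0,"y": 0,"z": 0.094,"ax": 0,"ay": 0,"az": 0},{"hand": 60,"x": 0,"y": 0,"z": 0.094,"ax": 0,"ay": 0,"az": 0},{"hand": 0,"x": 0,"y": 0,"z": 0.094,"ax": 0,"ay": 0,"az": 0},{"hand": 0,"x": 0,"y": 0,"z": 0.094,"ax": 0,"ay": 0,"az": 0},{"hand": 0,"x": 0,"y": 0,"z": 0.094,"ax": 0,"ay": 0,"az": 0}], "newtons": 20}}

```text
t: 7.4
tool_pos: [0.5739, -0.0026, 0.2037]
orientation: [3.142, -0.0, 0.001]
force: [-0.3, -1.3, -0.4]
opening: 0.0579
gripper_force: 0.0
```

Emit:
{"op": "carry_out", "data": {"targets": [{"hand": 0,"x": 0,"y": 0,"z": 0,"ax": 0,"ay": 0,"az": 0},{"hand": 0,"x": 0,"y": 0,"z": 0,"ax": 0,"ay": 0,"az": 0},{"hand": 0,"x": 0,"y": 0,"z": 0,"ax": 0,"ay": 0,"az": 0}]}}

```text
t: 7.78
tool_pos: [0.5738, -0.0026, 0.2033]
orientation: [-3.142, 0.0, -0.0]
force: [-1.6, 0.2, 1.2]
opening: 0.0478
gripper_force: 20.0
```

Emit:
{"op": "carry_out", "data": {"targets": [{"hand": 0,"x": 0,"y": 0,"z": -0.05,"ax": 0,"ay": 0,"az": 0},{"hand": 0,"x": 0,"y": 0.03,"z": -0.09,"ax": 0,"ay": 0,"az": 0},{"hand": 0,"x": -0.015,"y": 0.085,"z": -0.09,"ax": 0,"ay": 0,"az": 0},{"hand": 0,"x": -0.03,"y": 0.14,"z": -0.09,"ax": 0,"ay": 0,"az": 0},{"hand": 0,"x": -0.045,"y": 0.195,"z": -0.09,"ax": 0,"ay": 0,"az": 0},{"hand": 0,"x": -0.06,"y": 0.25,"z": -0.09,"ax": 0,"ay": 0,"az": 0},{"hand": 0,"x": -0.071,"y": 0.303,"z": -0.09,"ax": 0,"ay": 0,"az": 0},{"hand": 0,"x": -0.071,"y": 0.303,"z": -0.08,"ax": 0,"ay": 0,"az": 0}]}}

```text
t: 8.78
tool_pos: [0.5017, -0.3093, 0.2839]
orientation: [3.139, -0.008, 0.002]
force: [-0.0, 0.0, -0.6]
opening: 0.0478
gripper_force: 20.0
```

Emit:
{"op": "carry_out", "data": {"targets": [{"hand": 0,"x": 0,"y": 0,"z": 0.03,"ax": 0,"ay": 0,"az": 0},{"hand": 0,"x": 0,"y": 0,"z": 0.06,"ax": 0,"ay": 0,"az": 0},{"hand": 0,"x": 0,"y": 0,"z": 0.072,"ax": 0,"ay": 0,"az": 0},{"hand": 0,"x": 0,"y": 0,"z": 0.0765,"ax": 0,"ay": 0,"az": 0},{"hand": 0,"x": 0,"y": 0,"z": 0.0765,"ax": 0,"ay": 0,"az": 0},{"hand": 0,"x": 0,"y": 0,"z": 0.0765,"ax": 0,"ay": 0,"az": 0}]}}

```text
t: 9.52
tool_pos: [0.5033, -0.3057, 0.2078]
orientation: [3.14, 0.0, 0.003]
force: [0.8, -0.1, -0.0]
opening: 0.048
gripper_force: 20.0
```

Emit:
{"op": "carry_out", "data": {"targets": [{"hand": 0,"x": 0,"y": 0,"z": 0.001,"ax": 0,"ay": 0,"az": 0},{"hand": 80,"x": 0,"y": 0,"z": 0.001,"ax": 0,"ay": 0,"az": 0},{"hand": 80,"x": 0,"y": 0,"z": 0.001,"ax": 0,"ay": 0,"az": 0},{"hand": 80,"x": 0,"y": 0,"z": 0.001,"ax": 0,"ay": 0,"az": 0},{"hand": 90,"x": 0,"y": 0,"z": -0.01,"ax": 0,"ay": 0,"az": 0},{"hand": 90,"x": 0,"y": 0,"z": -0.05,"ax": 0,"ay": 0,"az": 0},{"hand": 100,"x": 0,"y": 0,"z": -0.1,"ax": 0,"ay": 0,"az": 0},{"hand": 100,"x": 0,"y": 0,"z": -0.12,"ax": 0,"ay": 0,"az": 0}]}}

```text
t: 10.52
tool_pos: [0.5035, -0.3062, 0.3314]
orientation: [3.138, -0.0, 0.008]
force: [-0.1, 0.0, -0.6]
opening: 0.0924
gripper_force: 0.0
```

Emit:
{"op": "carry_out", "data": {"targets": [{"hand": 100,"x": 0.01,"y": -0.06,"z": 0,"ax": 0,"ay": 0,"az": 0},{"hand": 100,"x": 0.02,"y": -0.12,"z": 0,"ax": 0,"ay": 0,"az": 0},{"hand": 100,"x": 0.03,"y": -0.18,"z": 0,"ax": 0,"ay": 0,"az": 0},{"hand": 100,"x": 0.04,"y": -0.24,"z": 0,"ax": 0,"ay": 0,"az": 0},{"hand": 100,"x": 0.05,"y": -0.3,"z": 0,"ax": 0,"ay": 0,"az": 0},{"hand": 100,"x": 0.06,"y": -0.36,"z": 0,"ax": 0,"ay": 0,"az": 0},{"hand": 100,"x": 0.071,"y": -0.416,"z": 0,"ax": 0,"ay": 0,"az": 0},{"hand": 100,"x": 0.071,"y": -0.416,"z": 0,"ax": 0,"ay": 0,"az": 0}]}}

```text
t: 11.52
tool_pos: [0.5736, 0.1142, 0.3262]
orientation: [-3.141, -0.008, 0.001]
force: [-0.8, -0.6, -0.4]
opening: 0.0925
gripper_force: 0.0
```

```bash
python3 look.py; ls -t pics|head -1
```

```text
11.525 [0.5736 0.1142 0.3262] [[1.0, 0.0048, -0.0007], [0.0048, -1.0, 0.0009], [-0.0007, -0.0009, -1.0]] [1.090e-01 1.390e-01 1.624e+00 1.000e-03 1.379e+00 1.674e+00] 0.09253745613696668
stamp 2843 [0.5603 0.095  0.0202] [0.5883 0.1258 0.0686]
small 2101 [0.4407 0.1045 0.0431] [0.4679 0.1365 0.0608]
w115.png
```

Emit:
{"op": "carry_out", "data": {"targets": [{"hand": 100,"x": 0,"y": 0,"z": 0.04,"ax": 0,"ay": 0,"az": 0},{"hand": 100,"x": 0,"y": 0,"z": 0.08,"ax": 0,"ay": 0,"az": 0},{"hand": 100,"x": 0,"y": 0,"z": 0.11,"ax": 0,"ay": 0,"az": 0},{"hand": 100,"x": 0,"y": 0,"z": 0.12,"ax": 0,"ay": 0,"az": 0},{"hand": 80,"x": 0,"y": 0,"z": 0.12,"ax": 0,"ay": 0,"az": 0},{"hand": 60,"x": 0,"y": 0,"z": 0.12,"ax": 0,"ay": 0,"az": 0},{"hand": 60,"x": 0,"y": 0,"z": 0.12,"ax": 0,"ay": 0,"az": 0},{"hand": 50,"x": 0,"y": 0,"z": 0.12,"ax": 0,"ay": 0,"az": 0}], "newtons": 12}}

```text
t: 12.58
tool_pos: [0.5742, 0.1105, 0.2077]
orientation: [-3.141, 0.0, -0.002]
force: [0.2, -0.2, -0.4]
opening: 0.0576
gripper_force: 0.0
```

Run:
```python
from h import *
print(read_state()['tool_pos'])
im,d=read_camera('side'); cv2.imwrite('pics/sd.png',cv2.resize(im[170:320,180:340],None,fx=3.7,fy=3.7))
```

```text
[0.57417065 0.11045941 0.20768983]
```

View pics/sd.png

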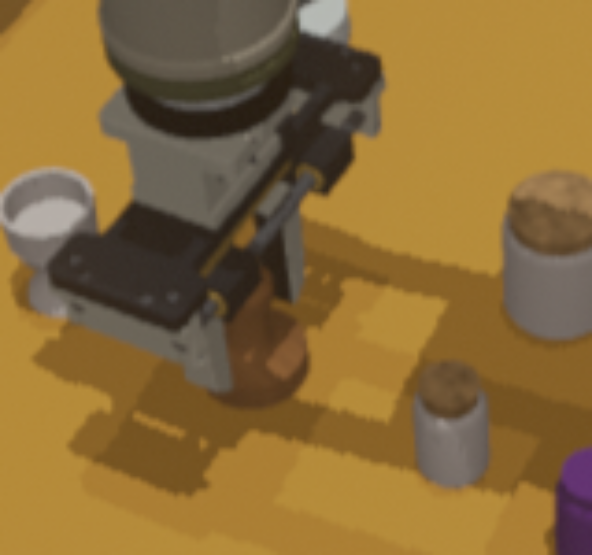

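The fingers stand either side of the stamp's neck, near (255,330) in the crop, with the tips just above the foot. Closing now.

Emit:
{"op": "carry_out", "data": {"targets": [{"hand": 35,"x": 0,"y": 0,"z": 0,"ax": 0,"ay": 0,"az": 0},{"hand": 20,"x": 0,"y": 0,"z": 0,"ax": 0,"ay": 0,"az": 0},{"hand": 0,"x": 0,"y": 0,"z": 0,"ax": 0,"ay": 0,"az": 0},{"hand": 0,"x": 0,"y": 0,"z": 0,"ax": 0,"ay": 0,"az": 0},{"hand": 0,"x": 0,"y": 0,"z": 0,"ax": 0,"ay": 0,"az": 0},{"hand": 0,"x": 0,"y": 0,"z": 0,"ax": 0,"ay": 0,"az": 0}], "newtons": 15}}

```text
t: 13.38
tool_pos: [0.574, 0.1106, 0.2073]
orientation: [-3.141, 0.0, -0.001]
force: [-2.5, 0.7, 6.1]
opening: 0.0295
gripper_force: 19.9
```

The opening of 29.5 mm with an upward force suggests the pad edges sit on the foot's taper. I'll open, raise a little and re-grip.

Emit:
{"op": "carry_out", "data": {"targets": [{"hand": 50,"x": 0,"y": 0,"z": 0,"ax": 0,"ay": 0,"az": 0},{"hand": 50,"x": 0,"y": 0,"z": -0.003,"ax": 0,"ay": 0,"az": 0},{"hand": 50,"x": 0,"y": 0,"z": -0.005,"ax": 0,"ay": 0,"az": 0},{"hand": 0,"x": 0,"y": 0,"z": -0.005,"ax": 0,"ay": 0,"az": 0},{"hand": 0,"x": 0,"y": 0,"z": -0.005,"ax": 0,"ay": 0,"az": 0},{"hand": 0,"x": 0,"y": 0,"z": -0.005,"ax": 0,"ay": 0,"az": 0},{"hand": 0,"x": 0,"y": 0,"z": -0.005,"ax": 0,"ay": 0,"az": 0},{"hand": 0,"x": 0,"y": 0,"z": -0.005,"ax": 0,"ay": 0,"az": 0}], "newtons": 15}}

```text
t: 14.38
tool_pos: [0.5737, 0.1104, 0.2116]
orientation: [3.142, -0.0, -0.0]
force: [-0.1, 0.6, -0.8]
opening: 0.0294
gripper_force: 15.0
```

Emit:
{"op": "carry_out", "data": {"targets": [{"hand": 60,"x": 0,"y": 0,"z": 0,"ax": 0,"ay": 0,"az": 0},{"hand": 60,"x": 0,"y": 0,"z": 0,"ax": 0,"ay": 0,"az": 0},{"hand": 60,"x": 0,"y": 0,"z": 0.005,"ax": 0,"ay": 0,"az": 0},{"hand": 60,"x": 0,"y": 0,"z": 0.0085,"ax": 0,"ay": 0,"az": 0},{"hand": 30,"x": 0,"y": 0,"z": 0.0085,"ax": 0,"ay": 0,"az": 0},{"hand": 0,"x": 0,"y": 0,"z": 0.0085,"ax": 0,"ay": 0,"az": 0},{"hand": 0,"x": 0,"y": 0,"z": 0.0085,"ax": 0,"ay": 0,"az": 0},{"hand": 0,"x": 0,"y": 0,"z": 0.0085,"ax": 0,"ay": 0,"az": 0}], "newtons": 15}}

```text
t: 15.38
tool_pos: [0.575, 0.1105, 0.206]
orientation: [-3.141, 0.0, -0.005]
force: [-5.5, -0.4, 17.2]
opening: 0.0345
gripper_force: 13.8
```

Emit:
{"op": "carry_out", "data": {"targets": [{"hand": 0,"x": 0,"y": 0,"z": 0,"ax": 0,"ay": 0,"az": 0},{"hand": 0,"x": 0,"y": 0,"z": 0,"ax": 0,"ay": 0,"az": 0},{"hand": 0,"x": 0,"y": 0,"z": 0,"ax": 0,"ay": 0,"az": 0}]}}

```text
t: 15.75
tool_pos: [0.575, 0.1105, 0.2061]
orientation: [-3.141, 0.0, -0.005]
force: [-4.6, -1.4, 17.6]
opening: 0.0344
gripper_force: 13.7
```

The lower position does rest on the taper. The higher one gave a clean grip on the knob, above the centre of mass, so I'll use that.

Emit:
{"op": "carry_out", "data": {"targets": [{"hand": 60,"x": 0,"y": 0,"z": 0,"ax": 0,"ay": 0,"az": 0},{"hand": 60,"x": 0,"y": 0,"z": -0.005,"ax": 0,"ay": 0,"az": 0},{"hand": 60,"x": 0,"y": 0,"z": -0.011,"ax": 0,"ay": 0,"az": 0},{"hand": 30,"x": 0,"y": 0,"z": -0.011,"ax": 0,"ay": 0,"az": 0},{"hand": 0,"x": 0,"y": 0,"z": -0.011,"ax": 0,"ay": 0,"az": 0},{"hand": 0,"x": 0,"y": 0,"z": -0.011,"ax": 0,"ay": 0,"az": 0},{"hand": 0,"x": 0,"y": 0,"z": -0.011,"ax": 0,"ay": 0,"az": 0},{"hand": 0,"x": 0,"y": 0,"z": -0.011,"ax": 0,"ay": 0,"az": 0}], "newtons": 20}}

```text
t: 16.75
tool_pos: [0.5736, 0.1104, 0.2139]
orientation: [3.142, -0.0, -0.001]
force: [-0.4, 0.3, -0.3]
opening: 0.0294
gripper_force: 20.0
```

Emit:
{"op": "carry_out", "data": {"targets": [{"hand": 0,"x": 0,"y": 0,"z": 0,"ax": 0,"ay": 0,"az": 0},{"hand": 0,"x": 0,"y": 0,"z": -0.02,"ax": 0,"ay": 0,"az": 0},{"hand": 0,"x": 0,"y": 0,"z": -0.05,"ax": 0,"ay": 0,"az": 0},{"hand": 0,"x": 0,"y": 0,"z": -0.1,"ax": 0,"ay": 0,"az": 0},{"hand": 0,"x": 0,"y": 0,"z": -0.11,"ax": 0,"ay": 0,"az": 0},{"hand": 0,"x": 0,"y": 0,"z": -0.11,"ax": 0,"ay": 0,"az": 0}]}}

```text
t: 17.5
tool_pos: [0.5741, 0.1105, 0.326]
orientation: [-3.141, 0.0, -0.005]
force: [0.2, -0.5, -2.5]
opening: 0.0292
gripper_force: 20.0
```

Run:
```python
from h import *
s=read_state();print(s['tool_pos'],s['opening'],s['gripper_force'])
im,d=read_camera('side'); cv2.imwrite('pics/sd2.png',cv2.resize(im[70:320,150:400],None,fx=2.4,fy=2.4))
```

```text
[0.57414326 0.11045015 0.32601062] 0.029225477434403183 19.999853600165807
```

View pics/sd2.png

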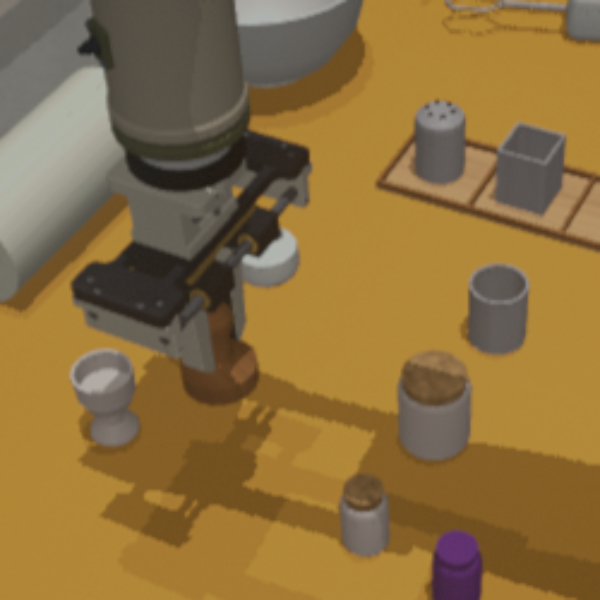

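The stamp hangs upright in the grip at (220,345). Shaker and square cutter stand in tray3. Carrying the stamp to the free compartment.

Emit:
{"op": "carry_out", "data": {"targets": [{"hand": 0,"x": -0.02,"y": 0.053,"z": 0,"ax": 0,"ay": 0,"az": 0},{"hand": 0,"x": -0.04,"y": 0.106,"z": 0,"ax": 0,"ay": 0,"az": 0},{"hand": 0,"x": -0.061,"y": 0.158,"z": 0,"ax": 0,"ay": 0,"az": 0},{"hand": 0,"x": -0.082,"y": 0.21,"z": 0,"ax": 0,"ay": 0,"az": 0},{"hand": 0,"x": -0.103,"y": 0.262,"z": 0,"ax": 0,"ay": 0,"az": 0},{"hand": 0,"x": -0.124,"y": 0.314,"z": 0,"ax": 0,"ay": 0,"az": 0},{"hand": 0,"x": -0.145,"y": 0.366,"z": 0,"ax": 0,"ay": 0,"az": 0},{"hand": 0,"x": -0.1635,"y": 0.418,"z": 0,"ax": 0,"ay": 0,"az": 0}]}}

```text
t: 18.55
tool_pos: [0.4086, -0.3086, 0.3222]
orientation: [-3.139, 0.0, 0.004]
force: [1.2, -0.3, -0.5]
opening: 0.0292
gripper_force: 20.0
```

Emit:
{"op": "carry_out", "data": {"targets": [{"hand": 0,"x": 0,"y": 0,"z": 0,"ax": 0,"ay": 0,"az": 0},{"hand": 0,"x": 0,"y": 0,"z": 0.04,"ax": 0,"ay": 0,"az": 0},{"hand": 0,"x": 0,"y": 0,"z": 0.08,"ax": 0,"ay": 0,"az": 0},{"hand": 0,"x": 0,"y": 0,"z": 0.1,"ax": 0,"ay": 0,"az": 0},{"hand": 0,"x": 0,"y": 0,"z": 0.1055,"ax": 0,"ay": 0,"az": 0},{"hand": 0,"x": 0,"y": 0,"z": 0.1055,"ax": 0,"ay": 0,"az": 0},{"hand": 0,"x": 0,"y": 0,"z": 0.1055,"ax": 0,"ay": 0,"az": 0}]}}

```text
t: 19.42
tool_pos: [0.4103, -0.3069, 0.2184]
orientation: [-3.141, -0.001, 0.001]
force: [-0.1, 1.2, -0.5]
opening: 0.0289
gripper_force: 20.0
```

Emit:
{"op": "carry_out", "data": {"targets": [{"hand": 0,"x": 0,"y": 0,"z": 0.0015,"ax": 0,"ay": 0,"az": 0},{"hand": 0,"x": 0,"y": 0,"z": 0.0015,"ax": 0,"ay": 0,"az": 0},{"hand": 75,"x": 0,"y": 0,"z": 0.0015,"ax": 0,"ay": 0,"az": 0},{"hand": 75,"x": 0,"y": 0,"z": 0.0015,"ax": 0,"ay": 0,"az": 0},{"hand": 75,"x": 0,"y": 0,"z": 0.0015,"ax": 0,"ay": 0,"az": 0},{"hand": 75,"x": 0,"y": 0,"z": -0.02,"ax": 0,"ay": 0,"az": 0},{"hand": 75,"x": 0,"y": 0,"z": -0.07,"ax": 0,"ay": 0,"az": 0},{"hand": 100,"x": 0,"y": 0,"z": -0.11,"ax": 0,"ay": 0,"az": 0}]}}

```text
t: 20.42
tool_pos: [0.4102, -0.3077, 0.3305]
orientation: [3.141, -0.001, 0.001]
force: [1.2, -0.1, -0.2]
opening: 0.0757
gripper_force: 0.0
```

Emit:
{"op": "carry_out", "data": {"targets": [{"hand": 100,"x": 0.015,"y": -0.06,"z": 0,"ax": 0,"ay": 0,"az": 0},{"hand": 100,"x": 0.03,"y": -0.12,"z": 0,"ax": 0,"ay": 0,"az": 0},{"hand": 100,"x": 0.045,"y": -0.1835,"z": 0,"ax": 0,"ay": 0,"az": 0},{"hand": 100,"x": 0.045,"y": -0.1835,"z": 0,"ax": 0,"ay": 0,"az": 0},{"hand": 100,"x": 0.045,"y": -0.1835,"z": 0,"ax": 0,"ay": 0,"az": 0}]}}

```text
t: 21.05
tool_pos: [0.4553, -0.1241, 0.3288]
orientation: [3.141, 0.002, 0.0]
force: [0.5, 0.6, -0.2]
opening: 0.0929
gripper_force: 0.0
```

```bash
python3 look.py
python3 - <<'E'
from h import *
im,d=read_camera('side'); cv2.imwrite('pics/sd3.png',cv2.resize(im[90:320,180:480],None,fx=2.6,fy=2.6))
E
```

```text
21.05 [ 0.4553 -0.1241  0.3288] [[1.0, 0.0012, 0.0002], [0.0012, -1.0, -0.0006], [0.0002, 0.0006, -1.0]] [-0.375 -0.174  1.928 -0.     1.387  1.195] 0.09287938222657728
round 3173 [ 0.4318 -0.1464  0.0215] [ 0.4789 -0.1008  0.0607]
```

View pics/sd3.png

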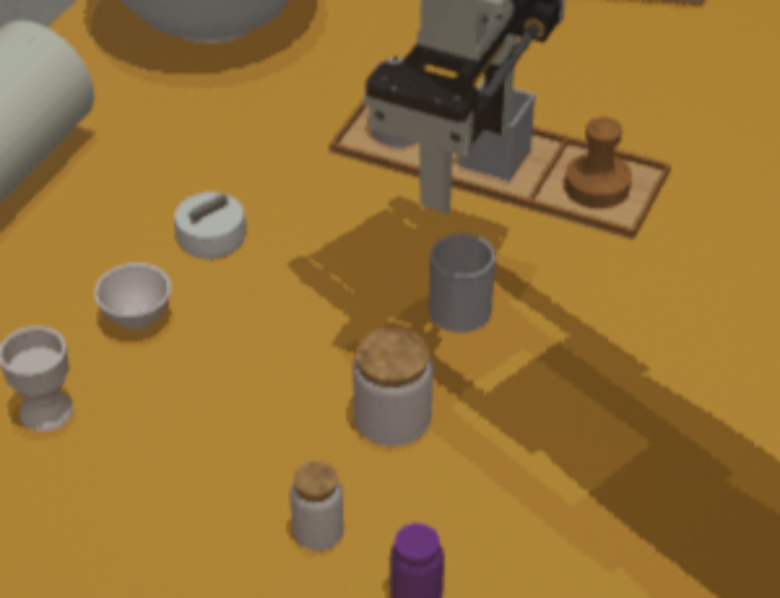

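The stamp stands in its compartment near (600,170), with the dividers clear of it. The gripper is above the round cutter, so I'll descend and grip.

Emit:
{"op": "carry_out", "data": {"targets": [{"hand": 100,"x": 0,"y": 0,"z": 0.05,"ax": 0,"ay": 0,"az": 0},{"hand": 100,"x": 0,"y": 0,"z": 0.1,"ax": 0,"ay": 0,"az": 0},{"hand": 100,"x": 0,"y": 0,"z": 0.125,"ax": 0,"ay": 0,"az": 0},{"hand": 100,"x": 0,"y": 0,"z": 0.125,"ax": 0,"ay": 0,"az": 0},{"hand": 100,"x": 0,"y": 0,"z": 0.125,"ax": 0,"ay": 0,"az": 0},{"hand": 60,"x": 0,"y": 0,"z": 0.125,"ax": 0,"ay": 0,"az": 0},{"hand": 30,"x": 0,"y": 0,"z": 0.125,"ax": 0,"ay": 0,"az": 0},{"hand": 0,"x": 0,"y": 0,"z": 0.125,"ax": 0,"ay": 0,"az": 0}]}}

```text
t: 22.15
tool_pos: [0.4555, -0.1242, 0.2044]
orientation: [3.141, -0.0, 0.002]
force: [1.2, -0.9, 0.8]
opening: 0.0674
gripper_force: 0.0
```

Emit:
{"op": "carry_out", "data": {"targets": [{"hand": 0,"x": 0,"y": 0,"z": 0,"ax": 0,"ay": 0,"az": 0},{"hand": 0,"x": 0,"y": 0,"z": 0,"ax": 0,"ay": 0,"az": 0},{"hand": 0,"x": 0,"y": 0,"z": 0,"ax": 0,"ay": 0,"az": 0},{"hand": 0,"x": 0,"y": 0,"z": 0,"ax": 0,"ay": 0,"az": 0}]}}

```text
t: 22.65
tool_pos: [0.4553, -0.124, 0.2038]
orientation: [-3.141, 0.0, 0.0]
force: [-0.9, 1.0, 2.5]
opening: 0.05
gripper_force: 20.0
```

Emit:
{"op": "carry_out", "data": {"targets": [{"hand": 0,"x": 0,"y": 0,"z": -0.04,"ax": 0,"ay": 0,"az": 0},{"hand": 0,"x": 0,"y": 0,"z": -0.09,"ax": 0,"ay": 0,"az": 0},{"hand": 0,"x": 0,"y": 0,"z": -0.12,"ax": 0,"ay": 0,"az": 0},{"hand": 0,"x": 0.03,"y": -0.04,"z": -0.12,"ax": 0,"ay": 0,"az": 0},{"hand": 0,"x": 0.0695,"y": -0.08,"z": -0.12,"ax": 0,"ay": 0,"az": 0},{"hand": 0,"x": 0.0695,"y": -0.14,"z": -0.12,"ax": 0,"ay": 0,"az": 0},{"hand": 0,"x": 0.0695,"y": -0.2,"z": -0.12,"ax": 0,"ay": 0,"az": 0},{"hand": 0,"x": 0.0695,"y": -0.25,"z": -0.12,"ax": 0,"ay": 0,"az": 0}]}}

```text
t: 23.65
tool_pos: [0.5244, 0.128, 0.3233]
orientation: [3.142, 0.001, -0.001]
force: [0.7, 0.0, -1.0]
opening: 0.0502
gripper_force: 20.0
```

Emit:
{"op": "carry_out", "data": {"targets": [{"hand": 0,"x": 0,"y": -0.06,"z": 0,"ax": 0,"ay": 0,"az": 0},{"hand": 0,"x": 0,"y": -0.12,"z": 0,"ax": 0,"ay": 0,"az": 0},{"hand": 0,"x": 0,"y": -0.18,"z": 0,"ax": 0,"ay": 0,"az": 0},{"hand": 0,"x": 0,"y": -0.18,"z": 0.02,"ax": 0,"ay": 0,"az": 0},{"hand": 0,"x": 0,"y": -0.18,"z": 0.06,"ax": 0,"ay": 0,"az": 0},{"hand": 0,"x": 0,"y": -0.18,"z": 0.1,"ax": 0,"ay": 0,"az": 0},{"hand": 0,"x": 0,"y": -0.18,"z": 0.11,"ax": 0,"ay": 0,"az": 0},{"hand": 0,"x": 0,"y": -0.18,"z": 0.11,"ax": 0,"ay": 0,"az": 0}]}}

```text
t: 24.65
tool_pos: [0.5247, 0.3052, 0.2132]
orientation: [3.141, -0.001, -0.002]
force: [0.3, 0.9, -0.4]
opening: 0.0501
gripper_force: 20.0
```

Emit:
{"op": "carry_out", "data": {"targets": [{"hand": 0,"x": 0,"y": 0,"z": 0.003,"ax": 0,"ay": 0,"az": 0},{"hand": 0,"x": 0,"y": 0,"z": 0.006,"ax": 0,"ay": 0,"az": 0},{"hand": 0,"x": 0,"y": 0,"z": 0.006,"ax": 0,"ay": 0,"az": 0}]}}

```text
t: 25.02
tool_pos: [0.525, 0.306, 0.2083]
orientation: [-3.141, 0.0, -0.001]
force: [-0.5, -0.2, -0.9]
opening: 0.05
gripper_force: 20.0
```

Emit:
{"op": "carry_out", "data": {"targets": [{"hand": 0,"x": 0,"y": 0,"z": 0.001,"ax": 0,"ay": 0,"az": 0},{"hand": 80,"x": 0,"y": 0,"z": 0.001,"ax": 0,"ay": 0,"az": 0},{"hand": 80,"x": 0,"y": 0,"z": 0.001,"ax": 0,"ay": 0,"az": 0},{"hand": 80,"x": 0,"y": 0,"z": 0.001,"ax": 0,"ay": 0,"az": 0},{"hand": 80,"x": 0,"y": 0,"z": -0.01,"ax": 0,"ay": 0,"az": 0},{"hand": 80,"x": 0,"y": 0,"z": -0.05,"ax": 0,"ay": 0,"az": 0},{"hand": 80,"x": 0,"y": 0,"z": -0.1,"ax": 0,"ay": 0,"az": 0},{"hand": 80,"x": 0,"y": 0,"z": -0.12,"ax": 0,"ay": 0,"az": 0}]}}

```text
t: 26.02
tool_pos: [0.5258, 0.3064, 0.3326]
orientation: [-3.139, 0.0, -0.009]
force: [0.5, 0.1, -0.0]
opening: 0.0741
gripper_force: 0.0
```

Emit:
{"op": "carry_out", "data": {"targets": [{"hand": 80,"x": -0.02,"y": 0.05,"z": 0,"ax": 0,"ay": 0,"az": 0},{"hand": 80,"x": -0.04,"y": 0.1,"z": 0,"ax": 0,"ay": 0,"az": 0},{"hand": 80,"x": -0.06,"y": 0.15,"z": 0,"ax": 0,"ay": 0,"az": 0},{"hand": 80,"x": -0.0705,"y": 0.185,"z": 0,"ax": 0,"ay": 0,"az": 0},{"hand": 80,"x": -0.0705,"y": 0.185,"z": 0,"ax": 0,"ay": 0,"az": 0},{"hand": 80,"x": -0.0705,"y": 0.185,"z": 0,"ax": 0,"ay": 0,"az": 0}]}}

```text
t: 26.78
tool_pos: [0.4544, 0.1212, 0.3278]
orientation: [-3.141, 0.001, -0.0]
force: [0.5, 0.0, 0.7]
opening: 0.0742
gripper_force: 0.0
```

```bash
python3 look.py
python3 - <<'E'
from h import *
im,d=read_camera('scene'); cv2.imwrite('pics/s4.png',cv2.resize(im[120:380,150:490],None,fx=2.3,fy=2.3))
E
```

```text
26.775 [0.4544 0.1212 0.3278] [[1.0, -0.0008, 0.0003], [-0.0008, -1.0, 0.0005], [0.0003, -0.0005, -1.0]] [ 0.151 -0.178  1.933  0.     1.386  1.723] 0.07415271618571502
small 2800 [0.4406 0.1051 0.0246] [0.471  0.1365 0.0609]
```

View pics/s4.png

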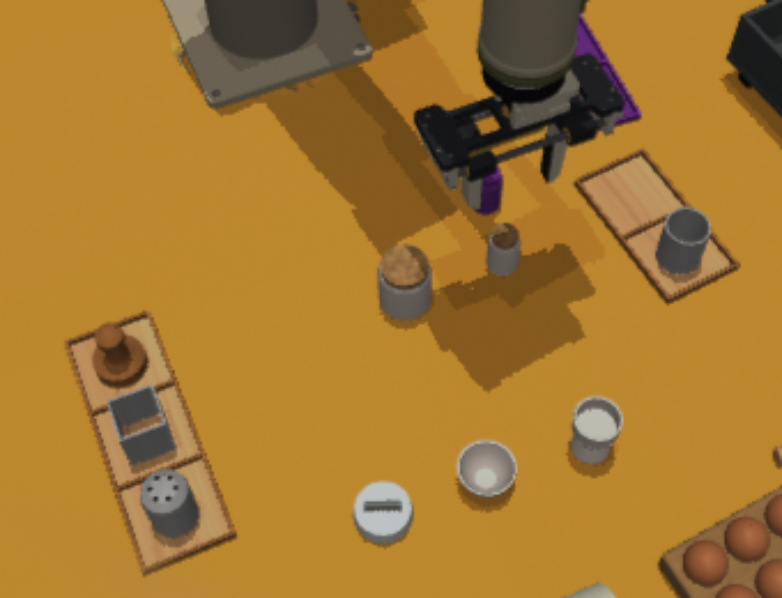

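Tray3 is filled: stamp (120,360), square cutter (142,425), shaker (170,505). The round cutter stands in tray2 near (682,245). Now the small jar.

Emit:
{"op": "carry_out", "data": {"targets": [{"hand": 80,"x": 0.001,"y": 0,"z": 0.05,"ax": 0,"ay": 0,"az": 0},{"hand": 80,"x": 0.001,"y": 0,"z": 0.1,"ax": 0,"ay": 0,"az": 0},{"hand": 80,"x": 0.001,"y": 0,"z": 0.124,"ax": 0,"ay": 0,"az": 0},{"hand": 80,"x": 0.001,"y": 0,"z": 0.124,"ax": 0,"ay": 0,"az": 0},{"hand": 80,"x": 0.001,"y": 0,"z": 0.124,"ax": 0,"ay": 0,"az": 0},{"hand": 40,"x": 0.001,"y": 0,"z": 0.124,"ax": 0,"ay": 0,"az": 0},{"hand": 0,"x": 0.001,"y": 0,"z": 0.124,"ax": 0,"ay": 0,"az": 0},{"hand": 0,"x": 0.001,"y": 0,"z": 0.124,"ax": 0,"ay": 0,"az": 0}]}}

```text
t: 27.88
tool_pos: [0.4555, 0.1209, 0.2043]
orientation: [-3.141, 0.0, -0.002]
force: [0.1, -0.7, -0.2]
opening: 0.0488
gripper_force: 0.0
```

Emit:
{"op": "carry_out", "data": {"targets": [{"hand": 0,"x": 0,"y": 0,"z": 0,"ax": 0,"ay": 0,"az": 0},{"hand": 0,"x": 0,"y": 0,"z": 0,"ax": 0,"ay": 0,"az": 0},{"hand": 0,"x": 0,"y": 0,"z": 0,"ax": 0,"ay": 0,"az": 0},{"hand": 0,"x": 0,"y": 0,"z": 0,"ax": 0,"ay": 0,"az": 0}]}}

```text
t: 28.38
tool_pos: [0.4553, 0.1209, 0.2038]
orientation: [3.142, -0.0, 0.0]
force: [-1.2, -0.8, 3.7]
opening: 0.0355
gripper_force: 20.0
```

Emit:
{"op": "carry_out", "data": {"targets": [{"hand": 0,"x": 0,"y": 0,"z": -0.04,"ax": 0,"ay": 0,"az": 0},{"hand": 0,"x": 0,"y": -0.02,"z": -0.08,"ax": 0,"ay": 0,"az": 0},{"hand": 0,"x": -0.005,"y": -0.06,"z": -0.09,"ax": 0,"ay": 0,"az": 0},{"hand": 0,"x": -0.012,"y": -0.12,"z": -0.09,"ax": 0,"ay": 0,"az": 0},{"hand": 0,"x": -0.022,"y": -0.176,"z": -0.09,"ax": 0,"ay": 0,"az": 0},{"hand": 0,"x": -0.022,"y": -0.176,"z": -0.07,"ax": 0,"ay": 0,"az": 0},{"hand": 0,"x": -0.022,"y": -0.176,"z": -0.04,"ax": 0,"ay": 0,"az": 0},{"hand": 0,"x": -0.022,"y": -0.176,"z": -0.02,"ax": 0,"ay": 0,"az": 0}]}}

```text
t: 29.38
tool_pos: [0.4325, 0.2969, 0.2218]
orientation: [3.141, 0.001, -0.003]
force: [0.6, -0.7, -1.5]
opening: 0.0356
gripper_force: 20.0
```

Emit:
{"op": "carry_out", "data": {"targets": [{"hand": 0,"x": 0,"y": 0,"z": 0.01,"ax": 0,"ay": 0,"az": 0},{"hand": 0,"x": 0,"y": 0,"z": 0.016,"ax": 0,"ay": 0,"az": 0},{"hand": 0,"x": 0,"y": 0,"z": 0.016,"ax": 0,"ay": 0,"az": 0},{"hand": 0,"x": 0,"y": 0,"z": 0.016,"ax": 0,"ay": 0,"az": 0}]}}

```text
t: 29.88
tool_pos: [0.4337, 0.2971, 0.2086]
orientation: [-3.141, 0.001, -0.002]
force: [-0.1, 0.7, 0.0]
opening: 0.0348
gripper_force: 20.0
```

Emit:
{"op": "carry_out", "data": {"targets": [{"hand": 0,"x": 0,"y": 0,"z": 0.0015,"ax": 0,"ay": 0,"az": 0},{"hand": 0,"x": 0,"y": 0,"z": 0.0015,"ax": 0,"ay": 0,"az": 0},{"hand": 75,"x": 0,"y": 0,"z": 0.0015,"ax": 0,"ay": 0,"az": 0},{"hand": 75,"x": 0,"y": 0,"z": 0.0015,"ax": 0,"ay": 0,"az": 0},{"hand": 75,"x": 0,"y": 0,"z": 0.0015,"ax": 0,"ay": 0,"az": 0},{"hand": 75,"x": 0,"y": 0,"z": -0.03,"ax": 0,"ay": 0,"az": 0},{"hand": 75,"x": 0,"y": 0,"z": -0.08,"ax": 0,"ay": 0,"az": 0},{"hand": 75,"x": 0,"y": 0,"z": -0.12,"ax": 0,"ay": 0,"az": 0}]}}

```text
t: 30.88
tool_pos: [0.4333, 0.2969, 0.3295]
orientation: [-3.141, 0.0, -0.001]
force: [0.3, -0.2, 0.9]
opening: 0.0695
gripper_force: 0.0
```

Emit:
{"op": "carry_out", "data": {"targets": [{"hand": 75,"x": 0,"y": 0.05,"z": -0.05,"ax": 0,"ay": 0,"az": 0},{"hand": 75,"x": 0,"y": 0.1,"z": -0.1,"ax": 0,"ay": 0,"az": 0},{"hand": 75,"x": 0,"y": 0.15,"z": -0.1,"ax": 0,"ay": 0,"az": 0},{"hand": 75,"x": 0,"y": 0.2,"z": -0.1,"ax": 0,"ay": 0,"az": 0},{"hand": 75,"x": 0,"y": 0.2,"z": -0.1,"ax": 0,"ay": 0,"az": 0}]}}

```text
t: 31.5
tool_pos: [0.4333, 0.0942, 0.4281]
orientation: [3.141, -0.008, 0.002]
force: [0.3, 0.1, 0.1]
opening: 0.0697
gripper_force: 0.0
```

Run:
```python
from h import *
C=[]
for n in('scene','side'):
    im,d=read_camera(n); C.append(cloud(n,d).reshape(-1,3))
    if n=='scene': cv2.imwrite('pics/s5.png',cv2.resize(im[120:380,150:490],None,fx=2.3,fy=2.3))
A=np.concatenate(C)
for k,g,l in(('shaker',(.5946,-.3039),.025),('square',(.5026,-.3058),.02),('stamp',(.4106,-.3077),.025),('round',(.5248,.3058),.02),('small',(.4332,.2968),.02),('big',(.454,.0045),.02),('egg',(.690,.108),.04)):
    m=(np.hypot(*(A[:,:2]-g).T)<.042)&(A[:,2]>l)&(A[:,2]<.1);q=A[m];lo=np.percentile(q,3,0);hi=np.percentile(q,97,0)
    print(k,m.sum(),((lo+hi)/2)[:2].round(4)-g,(hi-lo).round(3),np.percentile(q[:,2],99).round(4))
```

```text
shaker 488 [ 0.0041 -0.0012] [0.04  0.041 0.043] 0.0762
square 1209 [0.0013 0.0008] [0.048 0.05  0.044] 0.0669
stamp 555 [0.0002 0.0025] [0.03  0.031 0.049] 0.0749
round 1419 [-0.0004  0.0002] [0.048 0.048 0.043] 0.0659
small 864 [-0.0009  0.001 ] [0.033 0.034 0.044] 0.0669
big 1614 [-3.e-04 -1.e-04] [0.054 0.054 0.05 ] 0.0746
egg 991 [0.0004 0.0001] [0.045 0.046 0.024] 0.0697
```

View pics/s5.png

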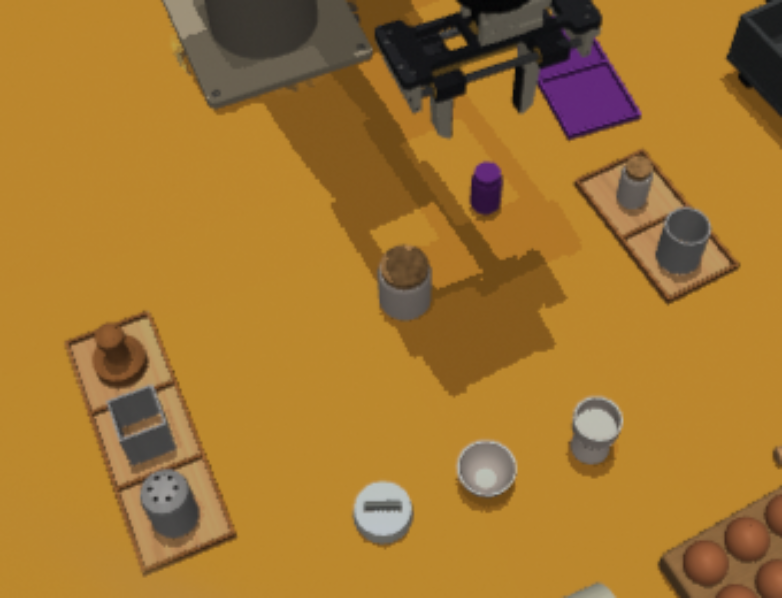

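All five things stand within about 5 mm of their compartment centres. The large jar (405,285) and egg cup (596,430) have not moved, and the gripper is clear.

```bash
python3 -c "
from plant import robot
print(robot.close_job())"
```

```text
the job is handed in; nothing more can be done
None
```

The job is handed in, though no verdict came back: all five things stand upright within about 5 mm of their compartment centres, measured from the cameras, and the large jar and egg cup stand where they were; it took about 32 s of the 131 s allowed.

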